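Find the full tin of pins by its weight

TASK

The three closed tins of pins are clamped in the counter rack: first swing the rack's lever all the way over, away from you, so that the clamp's fingers stand up clear of the tins, and leave it open. Then lift the tins one at a time to feel which is the heaviest, setting the lighter two back down flat on the rack without dropping them, and finish while still holding the heaviest one up, level and still, a good hand's width (at least 16 cm) above the counter. Do not knock over or push away the grey thread spool or the pegs in front of the rack.

Things in the scene. Friction and masses are not known exactly. Their poses are not given: they have to be found in the camera images.
- rack: fixed grey board, x -57 to 107, y -165 to 145 mm, 10 mm thick; origin on the counter under the middle bay, x away from the robot, y left. Bays at x = 0, y = 100, 0, -100 mm, parted by ridges 4 mm wide and high at y = 50 and -50. A 10 mm steel shaft, the clamp's, runs along y at x = 80, 40 mm above the counter, on 6 mm brackets at y = 50 and -50
- clamp (a joint): rad; shaft, three 52 mm clamp fingers and lever turn as one. 0 (starts 0 to 0.15): fingers level over the tins' rear ends, lever leaning 42 degrees from upright to the robot. Grows as the lever is pushed away (rack +x), to a stop at 1.75: fingers upright, leaning a little back, lever 58 degrees away. Open beyond 1.35. Friction 0.2 N m (3 to 6 N at the lever); stays where left
- lever_ball (a point): centre of the black ball, 24 mm across, on the end of the clamp's lever, 72 mm from the shaft's axis; the lever below it is a round bar 10 mm thick; both polished, fingers slide on them
- lever_pivot (a point): point on the shaft's axis in the lever's plane, at the right end of the rack: rack x = 80, y = -150 mm, 40 mm above the counter; the lever swings about it in the rack's x-z plane
- tin_1: one of three closed flat tins that look alike, 60 (x) x 87 (y) x 22 mm high, lid fixed, origin at the centre of its underside, z up. Lies in a rack bay, long side along rack x (turned up to 5 degrees, up to 5 mm off the bay's middle). They differ only in weight (0.1 to 0.7 kg; the heaviest by at least 0.15 kg); neither the number nor the bay tells the weight
- tin_2: one of three closed flat tins that look alike, 60 (x) x 87 (y) x 22 mm high, lid fixed, origin at the centre of its underside, z up. Lies in a rack bay, long side along rack x (turned up to 5 degrees, up to 5 mm off the bay's middle). They differ only in weight (0.1 to 0.7 kg; the heaviest by at least 0.15 kg); neither the number nor the bay tells the weight
- tin_3: one of three closed flat tins that look alike, 60 (x) x 87 (y) x 22 mm high, lid fixed, origin at the centre of its underside, z up. Lies in a rack bay, long side along rack x (turned up to 5 degrees, up to 5 mm off the bay's middle). They differ only in weight (0.1 to 0.7 kg; the heaviest by at least 0.15 kg); neither the number nor the bay tells the weight
- spool: bystander, to be left where it is: small grey thread spool standing in front of the rack, 26 mm across, 36 mm high, origin under its centre. (Tall till screen, fixed, from the counter up to 390 mm, stands behind and to the left of the rack's left end; till printer 160 mm high to the left: come to the rack from the robot's side or from above)
- pegs: bystander, to be left where it is: pink clothes pegs lying in front of the rack, 15 x 72 (y) x 12 mm high, origin under the centre

How it is judged:
By the outcome, as a careful person would: the job done as asked, in the order asked, and still so for the second after the job is handed in, while the arm keeps its last pose, push and grip.
It also fails if it takes over 72 s, if anything falls off the work surface, if the arm or the gripper's body presses on something with over 40 N, if the wrist force passes 120 N, or if a joint passes its speed limit or range.

ROBOT

A 7-joint arm with a two-finger parallel gripper is mounted at the origin on the work surface; the furniture and walls round the work are solid. World frame = base frame: x ahead of the robot, y to its left, z up, the work surface at z = 0. Lengths are in mm, angles in rad, forces in N, time in s.
With the tool pointing down it reaches from about 400 to 850 mm from the base axis. Payload 6.9 kg.
Tool frame: the origin (TCP) lies at the very end of the fingers, on their centre line; the grasp point (between the pads) lies bot.grasp_offset behind it (bot.grasp_offset is the distance from the TCP to the grasp point, in mm); z points along the fingers, y is the line along which they close (so a half turn about z gives the same grasp; the last joint's range is limited). The gripper opens to 85 mm and grips with 20 to 120 N. Pads are 22 mm wide; open, the fingers measure 114 mm over their backs; the gripper's body (76 mm by 85 mm) begins 54 mm behind the grasp point. The pads swing forward as they close: fully open they stand 13 mm farther back than shut.
Start: joints at [1.23, 0.507, -0.238, 1.5, 0.126, 1.149, -0.155], TCP at [270.022, -563.649, 231.275] pointing down, gripper open.
Joint ranges: [-3.08, 3.08], [-0.24, 2.05], [-1.43, 1.35], [0, 2.5], [-1.52, 4.66], [0.17, 1.96], [-2.89, 2.89]. Speed limits (rad/s): [2.39, 2.39, 3.14, 3.14, 3.14, 3.14, 3.14].

INTERFACE

Orientations are given as a unit quaternion [x, y, z, w].
In Python, from cell import monitor, imaging, job, bot gives the robot as it stands.
- The arm moves only by the shell command python3 -m inch 'ROWS'. ROWS is JSON, a list of rows, each an object of numbers: "tx", "ty", "tz": the shift along the tool's x, y, z as a fraction of full scale; "spin": the turn about the tool's z as a fraction of full scale; "jaw": the closure, from -1 (fully open) to 1 (shut). In form: [{"tx": .., "ty": .., "tz": .., "spin": .., "jaw": ..}, ...]. A call has 1 to 5 rows; each row shifts and turns the commanded pose from where the row before left it, along the tool's axes as they then stand; what a row does not reach is not made up. Full scale, the value 1, is 30 mm for a shift and 2 pi rad for a turn. A row lasts 1/8 s, in which the tool goes at most 62.5 mm and 10.7 degrees, less where a joint would pass 70% of its speed; a pose out of reach is approached as far as the arm can. A call with a number of a shift or a turn outside -1 to 1 is refused whole. A call with a gripper value outside its range is refused whole. The fingers move at their own pace and stop on an object; the grip force is fixed at half the most. Time passes only in rows, so rows that do not move let the fingers close. It gives the time, the measured TCP pose, the force, the opening and the grip force at its end, in the units of the state.
- monitor.read_state(): the state, without advancing time (a new reading comes with each control period).
- imaging.snapshot(name): name is "scene" or "side" or "wrist"; returns a dict with "pixels" (384x512x3 uint8, red, green, blue), "intrinsics" (3x3 intrinsics, pixels), "k1" (the pictures are not rectified: a ray, as slopes to the right and down, at radius r is drawn at 1 + k1 r^2 times it, then the intrinsics apply), "world_to_cam" (4x4, takes a point from world to camera coordinates). Camera axes: x right, y up, looking along -z (the intrinsics and any distortion apply to the point x, -y, -z); pixel columns grow to the right and rows downward; lengths in mm; the calibration is good to about 2 mm. A picture is of the moment at which its call begins. There is no depth.
- job.hand_in(): hands the job in; it is judged then, once.
The state is a dict: "time_s": time; "qpos": joint angles; "joint_vel": joint speeds; "tau": joint torques, N m; "eef_pos": TCP position; "eef_rot": TCP orientation; "ft_force": force on the tool from outside, world axes, zero at the start; "wrist_torque": the same for the moment, N m; "width": finger opening in mm; "grip_force": force on a finger pad.
Only numpy, scipy, OpenCV 4.12 (cv2) and the standard library are available. Lean on these libraries where they do the work, as an engineer would, in place of code of your own. Each camera call takes 0.05 s, during which the arm holds its last target. There are 200 camera calls.

## Working session

There is one attempt and no reset: what is moved stays moved. The work goes in short steps, Python scripts to look and compute and a shell command to move; the robot and the scene stay as the last step left them, time stands still between calls to the robot, and variables do not carry over. Pictures are saved under pics/ and viewed, at most 10 in all, crops included, and the job is handed in when it is done.

```bash
ls; mkdir -p pics; python3 - <<'E'
from cell import monitor, imaging, job, bot
import cv2,numpy as np
print(monitor.read_state(), bot.grasp_offset)
ims=[]
for n in("scene","side"):
    s=imaging.snapshot(n); print(n,s["intrinsics"],s["k1"],s["world_to_cam"])
    cv2.imwrite(f"pics/{n}0.png",s["pixels"][:,:,::-1])
E
```

```text
pics
{'time_s': 0.0, 'qpos': array([ 1.22951732,  0.50833823, -0.23756584,  1.50112815,  0.12566973,
        1.14890171, -0.15482284]), 'joint_vel': array([-4.08083746e-06,  7.84927162e-04,  1.26197146e-03, -6.12489839e-04,
        1.26187651e-03, -1.14579903e-03, -8.10515507e-05]), 'tau': array([-6.76728689e-06, -6.20587921e+01, -2.18639083e+00, -2.49648392e+01,
        1.27674590e-02,  1.20211893e-02, -1.35211880e-05]), 'eef_pos': array([ 269.78072347, -563.21813065,  230.43246357]), 'eef_rot': array([ 9.75149839e-01,  2.21544559e-01, -1.91389028e-04, -8.73201040e-04]), 'ft_force': array([-0.32639976, -0.49605901, -0.04120271]), 'wrist_torque': array([0.02113431, 0.01814205, 0.02090499]), 'grip_force': 0.0, 'width': 85.47476560719578} 18.700000000000003
scene [[479.52878876   0.         253.53007648]
 [  0.         479.52878876 192.37618912]
 [  0.           0.           1.        ]] 0.06663649944496224 [[-6.00358237e-01 -7.99728314e-01  2.14716611e-03  1.84307008e+02]
 [ 5.81454262e-01 -4.34652813e-01  6.87741138e-01 -4.13033640e+02]
 [-5.49072789e-01  4.14139536e-01  7.25952833e-01 -5.64476532e+02]
 [ 0.00000000e+00  0.00000000e+00  0.00000000e+00  1.00000000e+00]]
side [[365.70328905   0.         254.33705971]
 [  0.         365.70328905 193.54858031]
 [  0.           0.           1.        ]] -0.0885979357977497 [[-9.94594496e-01 -1.02255068e-01 -1.80468455e-02  4.74025027e+02]
 [ 5.55367309e-02 -6.70719742e-01  7.39628757e-01 -1.71964522e+02]
 [-8.77351644e-02  7.34628429e-01  6.72773077e-01 -7.59835302e+02]
 [ 0.00000000e+00  0.00000000e+00  0.00000000e+00  1.00000000e+00]]
```

View pics/scene0.png

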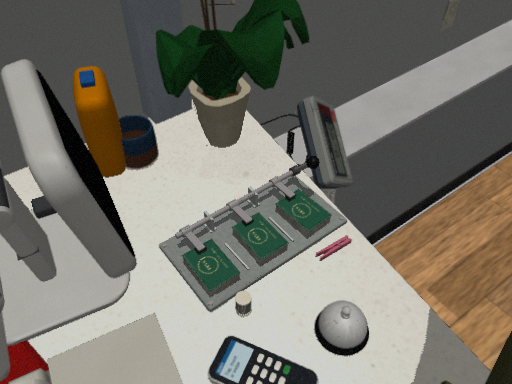

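View pics/side0.png

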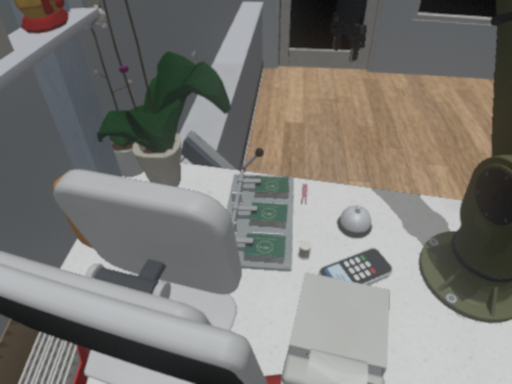

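The scene view shows tins at about (210,266), (261,237) and (303,211), the lever ball at (312,162), the spool at (243,303) and the pegs at (334,247). The side view has the tins at (265,247), (268,214) and (270,186), the ball at (259,153), the spool at (304,248) and the pegs at (304,193).

```bash
cat > h.py <<'E'
import numpy as np,cv2
from cell import monitor, imaging, job, bot
def rays(s,px):
    k1=s["k1"]
    u=cv2.undistortPoints(np.float64(px).reshape(-1,1,2),s["intrinsics"],np.float64([k1,0,0,0,0])).reshape(-1,2)
    M=s["world_to_cam"];R,t=M[:3,:3],M[:3,3]
    d=np.c_[u[:,0],-u[:,1],-np.ones(len(u))]@R
    return -R.T@t,d/np.linalg.norm(d,axis=1)[:,None]
def plane(s,px,z):
    c,d=rays(s,px); return c+d*((z-c[2])/d[:,2])[:,None]
def tri(obs):
    A=np.zeros((3,3));b=np.zeros(3);L=[]
    for s,p in obs:
        c,d=rays(s,p);P=np.eye(3)-np.outer(d[0],d[0]);A+=P;b+=P@c;L.append((P,c))
    x=np.linalg.solve(A,b);return x,[np.linalg.norm(P@(x-c)) for P,c in L]
def blobs(s,mask,roi,amin):
    x0,y0,x1,y1=roi;m=np.zeros(mask.shape,np.uint8);m[y0:y1,x0:x1]=mask[y0:y1,x0:x1]
    cs,_=cv2.findContours(m,cv2.RETR_EXTERNAL,cv2.CHAIN_APPROX_NONE)
    return [c for c in cs if cv2.contourArea(c)>=amin]
E
python3 - <<'E'
from h import *
S={n:imaging.snapshot(n) for n in("scene","side")}
roi={"scene":(160,175,350,305),"side":(228,170,300,270)}
ball={"scene":(300,150,325,175),"side":(250,145,268,163)}
tc={}
for n,s in S.items():
    p=s["pixels"].astype(int);r,g,b=p[...,0],p[...,1],p[...,2]
    m=((g>r+15)&(g>b+3)).astype(np.uint8)*255
    m=cv2.morphologyEx(m,cv2.MORPH_CLOSE,np.ones((3,3)))
    tc[n]=[]
    for c in blobs(s,m,roi[n],60):
        W=plane(s,c.reshape(-1,2),32)
        q=cv2.minAreaRect(W[:,:2].astype(np.float32)); bx=cv2.boxPoints(q)
        px=cv2.boxPoints(cv2.minAreaRect(c)).mean(0)
        tc[n].append((px,q)); print(n,cv2.contourArea(c),px.round(1),np.round(q[0],1),np.round(q[1],1),round(q[2],1))
    x0,y0,x1,y1=ball[n]
    d=((p.sum(2)<90)).astype(np.uint8)*255
    for c in blobs(s,d,ball[n],8):
        (cx,cy),rad=cv2.minEnclosingCircle(c);M=cv2.moments(c);print(n,"ball",cx,cy,rad,M['m10']/M['m00'],M['m01']/M['m00'],cv2.contourArea(c))
a=sorted(tc["scene"],key=lambda t:t[0][0]);b=sorted(tc["side"],key=lambda t:-t[0][1])
for u,v in zip(a,b): print("tri tin",tri([(S["scene"],u[0]),(S["side"],v[0])]))
print("tri spool top",tri([(S["scene"],(243.5,295)),(S["side"],(304.5,243))]),"pegs",tri([(S["scene"],(334,247)),(S["side"],(304,193))]))
for n in S:
  c=S[n]["pixels"];x0,y0,x1,y1={"scene":(150,140,360,320),"side":(220,140,320,280)}[n]
  k=3 if n=="scene" else 4
  cv2.imwrite(f"pics/{n}1.png",cv2.resize(c[y0:y1,x0:x1,::-1],None,fx=k,fy=k,interpolation=cv2.INTER_CUBIC))
E
```

```text
scene 1462.0 [210.4 263.6] [454.5 -20.3] [60.7 87.7] 89.6
scene 1240.0 [259.6 234.4] [ 453.9 -122.9] [59.9 88.1] 89.6
scene 1077.0 [303.1 208.9] [ 453.6 -223.3] [87.8 60.7] 3.7
scene ball 311.6000061035156 161.60000610351562 7.2471604347229 312.5007407407407 161.82814814814813 112.5
side 717.5 [264.5 245. ] [455.2 -18. ] [59.7 86.6] 89.8
side 539.0 [268.3 211.5] [ 454.8 -120.6] [59.4 85.7] 89.3
side 389.5 [271.5 184. ] [ 454.6 -220.7] [84.1 55.1] 4.7
tri tin (array([456.19773919, -21.68346522,  27.15710943]), [np.float64(0.3792005723319993), np.float64(0.3792005723319539)])
tri tin (array([ 455.61698908, -124.82070069,   27.77618336]), [np.float64(0.584576561617639), np.float64(0.5845765616176792)])
tri tin (array([ 454.89681565, -225.38306831,   28.16478115]), [np.float64(0.6558962638386637), np.float64(0.6558962638385563)])
tri spool top (array([370.01396905, -27.44043507,  35.9426871 ]), [np.float64(0.5991871061493252), np.float64(0.5991871061493941)]) pegs (array([ 369.29673017, -226.49206706,    2.18483575]), [np.float64(0.7244984222486802), np.float64(0.7244984222486751)])
```

View pics/scene1.png

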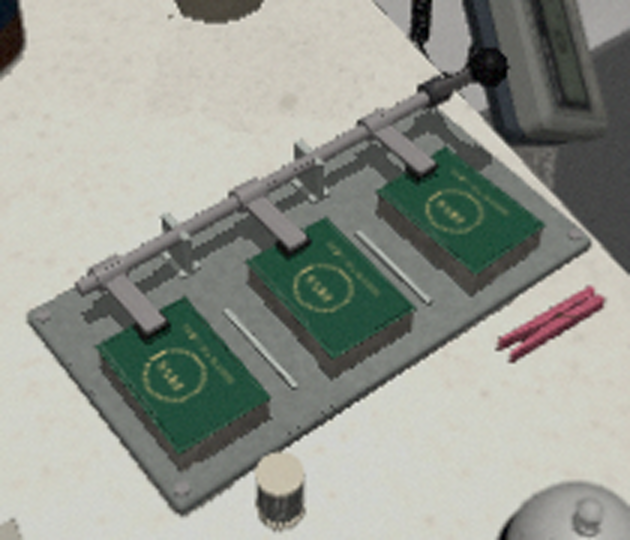

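View pics/side1.png

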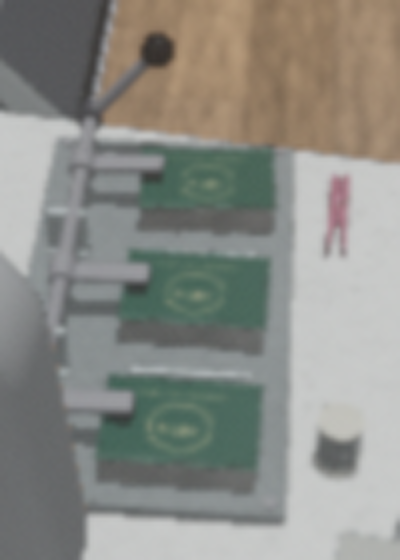

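The crops show the rack corners clearly: front-left at scene (211,311), front-right (346.7,219.3), back-left (160,245). All tins are under the clamp fingers and the ball is at side (259.3,152.3). Next I locate the ball, the rack and the terminal behind it.

```bash
python3 - <<'E'
from h import *
S={n:imaging.snapshot(n) for n in("scene","side")}
print("ball",tri([(S["scene"],(312.2,161.7)),(S["side"],(259.3,152.3))]))
c=plane(S["scene"],[(211,311),(346.7,219.3),(160,245)],10);print(c.round(1))
print("corner tri FL",tri([(S["scene"],(211,311)),(S["side"],(291,270.5))]),"FR",tri([(S["scene"],(346.7,219.3)),(S["side"],(294,177.5))]))
print("dir",np.degrees(np.arctan2(*(c[0]-c[1])[[0,1]])))
print("pivot shaft end z40",plane(S["scene"],[(295,172)],40),plane(S["side"],[(242.5,167)],40))
print("terminal base",plane(S["scene"],[(332,187),(302,165)],0))
print("pegs z12 ends",plane(S["scene"],[(319,259),(350,239)],10))
E
```

```text
ball (array([ 490.45342706, -271.40771906,   94.2801802 ]), [np.float64(1.132668870601856), np.float64(1.1326688706018877)])
[[ 391.1   21.1   10. ]
 [ 398.8 -285.7   10. ]
 [ 554.3   21.6   10. ]]
corner tri FL (array([396.17783951,  19.02188801,  -1.99055583]), [np.float64(1.3106713469296647), np.float64(1.3106713469297262)]) FR (array([ 397.9535522 , -284.79615615,    7.12030443]), [np.float64(2.827718542465118), np.float64(2.8277185424651643)])
dir -1.4452152061386185
pivot shaft end z40 [[ 530.44741206 -269.02049636   40.        ]] [[ 536.01895867 -274.17403063   40.        ]]
terminal base [[ 482.79807764 -329.27149474    0.        ]
 [ 567.75379586 -323.30631899    0.        ]]
pegs z12 ends [[ 362.81843961 -183.64529178   10.        ]
 [ 362.11386827 -257.66707339   10.        ]]
```

```bash
python3 -m inch '[{"spin":0.0237,"tx":0,"jaw":0.7},{"spin":0.0237,"jaw":0.7},{"spin":0.0237,"jaw":0.7},{"jaw":0.7},{"jaw":0.7}]'
```

```text
schema error: expected keys tx, ty, tz, spin, jaw
```

```bash
python3 -m inch '[{"tx":0,"ty":0,"tz":0,"spin":0.0237,"jaw":0.7},{"tx":0,"ty":0,"tz":0,"spin":0.0237,"jaw":0.7},{"tx":0,"ty":0,"tz":0,"spin":0.0237,"jaw":0.7},{"tx":0,"ty":0,"tz":0,"spin":0,"jaw":0.7},{"tx":0,"ty":0,"tz":0,"spin":0,"jaw":0.7}]'
python3 - <<'E'
from h import *
S={n:imaging.snapshot(n) for n in("scene","side")}
im=S["side"]["pixels"][110:200,160:280,::-1];im2=S["scene"]["pixels"][85:205,280:370,::-1]
a=cv2.resize(im,(600,450),interpolation=2);b=cv2.resize(im2,(450,600),interpolation=2)
cv2.imwrite("pics/t.png",cv2.resize(np.hstack([np.vstack([a,np.zeros((150,600,3),np.uint8)]),b]),None,fx=.76,fy=.76))
E
```

```text
time_s: 0.92
eef_pos: [270.1, -563.6, 231.2]
eef_rot: [1.0, 0.002, -0.0, -0.0]
ft_force: [-0.4, -0.1, 0.4]
width: 12.6
grip_force: 0.0
```

View pics/t.png

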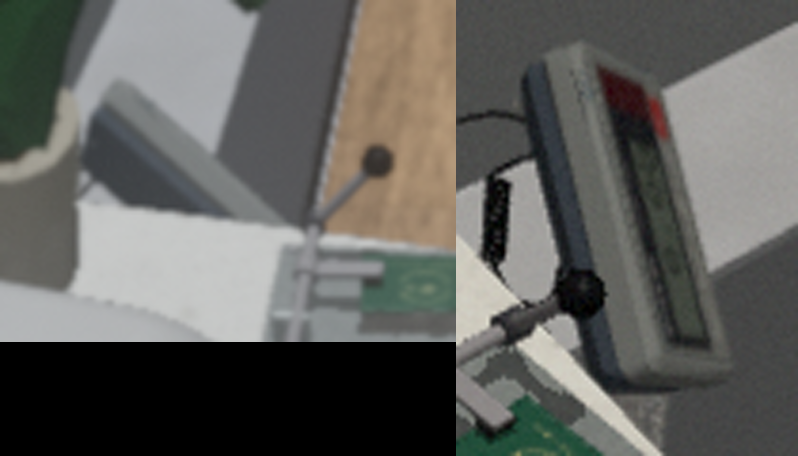

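The side view shows the terminal as a sloped box whose top corners are near (192,132) and (187,136). In the scene view they are near (313,97) and (299,103). I triangulate these to check the lever's clearance.

```bash
python3 - <<'E'
from h import *
S={n:imaging.snapshot(n) for n in("scene","side")}
print(tri([(S["scene"],(312.6,96.8)),(S["side"],(191.6,132.4))]))
print(tri([(S["scene"],(299,103)),(S["side"],(186,136))]))
print(tri([(S["scene"],(324,187)),(S["side"],(236,169))]))
E
python3 -m inch '[{"tx":0.5,"ty":-1,"tz":0,"spin":0,"jaw":0.7},{"tx":0.5,"ty":-1,"tz":0,"spin":0,"jaw":0.7},{"tx":0.5,"ty":-1,"tz":0,"spin":0,"jaw":0.7},{"tx":0.5,"ty":-1,"tz":0,"spin":0,"jaw":0.7},{"tx":0.5,"ty":-1,"tz":0,"spin":0,"jaw":0.7}]'
python3 -m inch '[{"tx":0.5,"ty":-1,"tz":0,"spin":0,"jaw":0.7},{"tx":0.5,"ty":-1,"tz":0,"spin":0,"jaw":0.7},{"tx":0.5,"ty":-1,"tz":0,"spin":0,"jaw":0.7},{"tx":0.5,"ty":-1,"tz":0,"spin":0,"jaw":0.7},{"tx":0.2,"ty":-0.75,"tz":0,"spin":0,"jaw":0.7}]'
```

```text
(array([ 737.22438406, -503.85574873,   -4.18602532]), [np.float64(2.7358243273285305), np.float64(2.7358243273284617)])
(array([ 743.29403978, -465.81709103,   -1.03316977]), [np.float64(4.1093841233551665), np.float64(4.109384123355176)])
(array([ 568.91111953, -401.27492387,  -89.57307154]), [np.float64(18.187353869214267), np.float64(18.187353869214153)])
time_s: 1.75
eef_pos: [345.4, -412.7, 231.4]
eef_rot: [1.0, 0.0, 0.0, 0.0]
ft_force: [0.8, 0.1, -0.8]
width: 12.9
grip_force: 0.0
time_s: 2.38
eef_pos: [411.9, -269.7, 231.5]
eef_rot: [1.0, 0.001, 0.0, -0.0]
ft_force: [0.0, -0.2, 0.5]
width: 12.9
grip_force: 0.0
```

```bash

python3 -m inch '[{"tx":0.5,"ty":0.05,"tz":1,"spin":0,"jaw":0.85},{"tx":0.4,"ty":0,"tz":1,"spin":0,"jaw":0.85},{"tx":0,"ty":0,"tz":1,"spin":0,"jaw":0.85},{"tx":0,"ty":0,"tz":1,"spin":0,"jaw":0.85},{"tx":0,"ty":0,"tz":0.95,"spin":0,"jaw":0.85}]'
python3 -m inch '[{"tx":0.4,"ty":0,"tz":0,"spin":0,"jaw":0.85},{"tx":0.4,"ty":0,"tz":0,"spin":0,"jaw":0.85},{"tx":0.4,"ty":0,"tz":0,"spin":0,"jaw":0.85},{"tx":0,"ty":0,"tz":0,"spin":0,"jaw":0.85}]'
```

```text
time_s: 3.0
eef_pos: [438.1, -272.7, 81.9]
eef_rot: [1.0, 0.0, 0.0, 0.0]
ft_force: [-0.2, -0.3, 0.3]
width: 6.4
grip_force: 0.0
time_s: 3.5
eef_pos: [475.1, -272.3, 83.6]
eef_rot: [1.0, 0.001, 0.0, 0.0]
ft_force: [-1.3, 0.4, -0.2]
width: 6.4
grip_force: 0.6
```

```bash

python3 -m inch '[{"tx":0.4,"ty":0,"tz":0,"spin":0,"jaw":0.85},{"tx":0.4,"ty":0,"tz":0,"spin":0,"jaw":0.85},{"tx":0.4,"ty":0,"tz":0,"spin":0,"jaw":0.85},{"tx":0.4,"ty":0,"tz":0,"spin":0,"jaw":0.85},{"tx":0,"ty":0,"tz":0,"spin":0,"jaw":0.85}]'
python3 - <<'E'
from h import *
S={n:imaging.snapshot(n) for n in("scene","side")}
a=cv2.resize(S["side"]["pixels"][110:220,200:320,::-1],(396,363),interpolation=2);b=cv2.resize(S["scene"]["pixels"][85:205,250:370,::-1],(363,363),interpolation=2)
cv2.imwrite("pics/t2.png",np.hstack([a,b]))
E
```

```text
time_s: 4.12
eef_pos: [523.9, -272.7, 82.9]
eef_rot: [1.0, 0.0, 0.001, 0.0]
ft_force: [-0.3, -0.0, -0.2]
width: 6.3
grip_force: 0.0
```

View pics/t2.png

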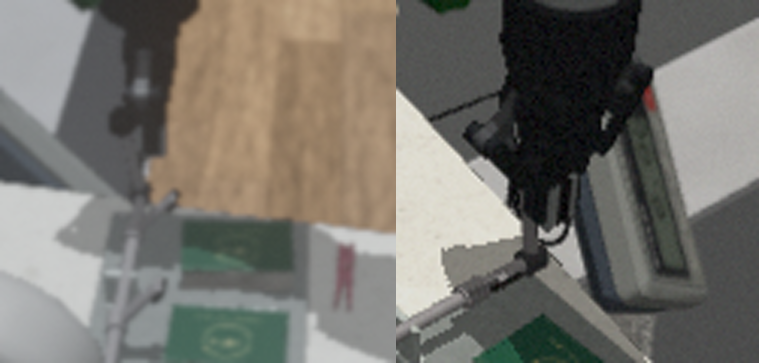

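The lever is past upright: the ball sits ahead of the fingers at about (120,115) in the side crop, and the clamp fingers are rising. I keep pushing and lower the tool.

```bash

python3 -m inch '[{"tx":0.3,"ty":0,"tz":0.2,"spin":0,"jaw":0.85},{"tx":0.3,"ty":0,"tz":0.2,"spin":0,"jaw":0.85},{"tx":0.3,"ty":0,"tz":0.2,"spin":0,"jaw":0.85},{"tx":0,"ty":0,"tz":0,"spin":0,"jaw":0.85}]'
python3 -m inch '[{"tx":0.15,"ty":0,"tz":0,"spin":0,"jaw":0.85},{"tx":0.15,"ty":0,"tz":0,"spin":0,"jaw":0.85},{"tx":0,"ty":0,"tz":0,"spin":0,"jaw":0.85}]'
python3 -m inch '[{"tx":0.1,"ty":0,"tz":0,"spin":0,"jaw":0.85},{"tx":0,"ty":0,"tz":0,"spin":0,"jaw":0.85}]'
```

```text
time_s: 4.72
eef_pos: [549.3, -271.1, 63.8]
eef_rot: [1.0, 0.001, -0.001, -0.001]
ft_force: [-1.7, 3.4, 1.0]
width: 6.0
grip_force: 2.1
time_s: 5.1
eef_pos: [557.6, -271.4, 64.5]
eef_rot: [1.0, 0.0, -0.001, -0.001]
ft_force: [-2.7, 4.6, 2.9]
width: 6.7
grip_force: 3.0
time_s: 5.35
eef_pos: [560.5, -271.4, 64.5]
eef_rot: [1.0, 0.0, -0.001, -0.001]
ft_force: [-3.4, 5.0, 3.2]
width: 6.1
grip_force: 3.1
```

```bash

for i in 1 2 3; do python3 -m inch '[{"tx":0.12,"ty":0,"tz":0,"spin":0,"jaw":0.85},{"tx":0,"ty":0,"tz":0,"spin":0,"jaw":0.85}]'; done
python3 - <<'E'
from h import *
S={n:imaging.snapshot(n) for n in("scene","side")}
a=cv2.resize(S["side"]["pixels"][110:220,200:320,::-1],(396,363),interpolation=2);b=cv2.resize(S["scene"]["pixels"][85:205,250:370,::-1],(363,363),interpolation=2)
cv2.imwrite("pics/t3.png",np.hstack([a,b]))
E
```

```text
time_s: 5.6
eef_pos: [562.8, -271.0, 64.6]
eef_rot: [1.0, 0.0, -0.002, -0.001]
ft_force: [-7.2, 5.2, 7.2]
width: 6.4
grip_force: 6.6
time_s: 5.85
eef_pos: [564.0, -270.8, 64.5]
eef_rot: [1.0, 0.0, -0.004, -0.002]
ft_force: [-13.6, 7.4, 11.6]
width: 6.3
grip_force: 12.4
time_s: 6.1
eef_pos: [565.3, -270.6, 64.3]
eef_rot: [1.0, -0.0, -0.006, -0.002]
ft_force: [-19.8, 9.2, 17.1]
width: 6.2
grip_force: 20.3
```

View pics/t3.png

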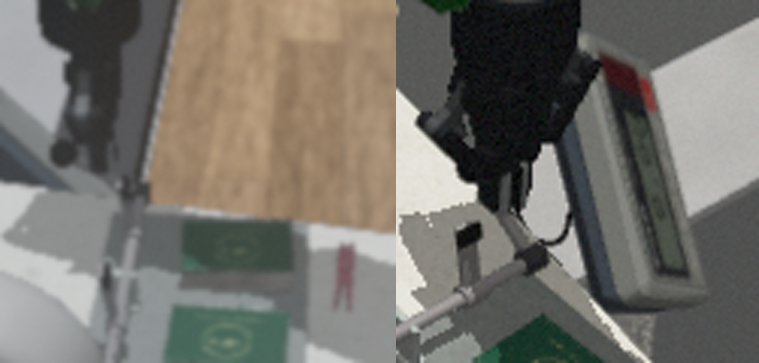

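The clamp is fully open: the clamp fingers stand upright in both views and the force ramps up at the stop. I back away and go above the right-hand tin.

```bash

python3 -m inch '[{"tx":-0.6,"ty":0,"tz":0,"spin":0,"jaw":0.85},{"tx":-1,"ty":0,"tz":-0.6,"spin":0,"jaw":0.85},{"tx":-0.6,"ty":0,"tz":-1,"spin":0,"jaw":0.85},{"tx":-0.6,"ty":-0.6,"tz":-1,"spin":0,"jaw":0.2},{"tx":-0.5,"ty":-0.6,"tz":-1,"spin":0,"jaw":-0.59}]'
python3 -m inch '[{"tx":-0.5,"ty":-0.45,"tz":-1,"spin":0,"jaw":-0.59},{"tx":0,"ty":0,"tz":0,"spin":0,"jaw":-0.59},{"tx":0,"ty":0,"tz":0,"spin":0,"jaw":-0.59}]'
python3 - <<'E'
from h import *
S={n:imaging.snapshot(n) for n in("scene","side","wrist")}
s=S["wrist"];print(s["world_to_cam"].round(3),s["k1"],s["intrinsics"][0,0])
a=np.hstack([cv2.resize(S["side"]["pixels"][130:280,200:320,::-1],(288,360),interpolation=2),cv2.resize(s["pixels"][...,::-1],(480,360))])
cv2.imwrite("pics/w.png",a)
E
```

```text
time_s: 6.82
eef_pos: [472.7, -237.2, 173.9]
eef_rot: [1.0, -0.001, 0.001, 0.001]
ft_force: [0.3, -0.2, 1.0]
width: 42.2
grip_force: 0.0
time_s: 7.2
eef_pos: [458.2, -223.8, 202.6]
eef_rot: [1.0, -0.0, 0.001, 0.0]
ft_force: [0.8, 0.4, 0.2]
width: 67.8
grip_force: 0.0
[[-2.00000e-03 -1.00000e+00  0.00000e+00 -2.22854e+02]
 [ 9.53000e-01 -2.00000e-03 -3.02000e-01 -4.06079e+02]
 [ 3.02000e-01 -0.00000e+00  9.53000e-01 -4.89986e+02]
 [ 0.00000e+00  0.00000e+00  0.00000e+00  1.00000e+00]] -0.0022530951140875654 266.3018926328917
```

View pics/w.png

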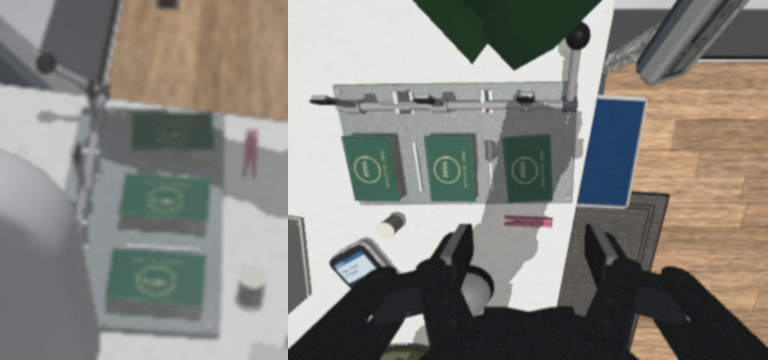

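Wrist view: the lever lies over to the far side with the ball at crop (578,36), the clamp fingers are up, and the tins are unmoved at about (370,168), (450,168) and (528,168). I refine the tin poses using this view.

```bash
cat > tins.py <<'E'
from h import *
roi={"scene":(160,175,350,305),"side":(228,170,300,270),"wrist":(40,120,300,225)}
S={n:imaging.snapshot(n) for n in roi};C={}
for n,s in S.items():
    p=s["pixels"].astype(int);r,g,b=p[...,0],p[...,1],p[...,2]
    m=((g>r+10)&(g>b+2)).astype(np.uint8)*255
    m=cv2.morphologyEx(m,cv2.MORPH_CLOSE,np.ones((3,3)))
    C[n]=[]
    for c in blobs(s,m,roi[n],150):
        W=plane(s,c.reshape(-1,2),32);q=cv2.minAreaRect(W[:,:2].astype(np.float32))
        M=cv2.moments(c);C[n].append((q[0][1],(M['m10']/M['m00'],M['m01']/M['m00'])))
        print(n,np.round(q[0],1),np.round(q[1],1),round(q[2],1))
    C[n].sort(reverse=True)
for i in range(3):
    try: print("tri",[np.round(v,1) for v in tri([(S[n],C[n][i][1]) for n in("scene","wrist")])])
    except Exception as e: print(e)
E
python3 tins.py
```

```text
scene [454.3 -20.3] [61.  88.2] 89.6
scene [ 453.7 -122.7] [60.1 88.6] 89.7
scene [ 453.7 -223.5] [87.8 60.6] 3.5
side [455.  -18.2] [61.4 87.6] 89.6
side [ 454.5 -120.8] [62.1 88. ] 89.6
side [ 455.7 -220.5] [82.  55.1] 4.6
wrist [ 453.6 -222.9] [86.5 59.8] 3.7
wrist [ 453.7 -122.8] [61.  88.7] 89.4
wrist [454.5 -20.6] [60.1 87.6] 89.5
tri [array([455.5, -19.9,  29.1]), array([1.3, 1.3])]
tri [array([ 454.8, -122.9,   29.1]), array([1.3, 1.3])]
tri [array([ 454.5, -223.7,   29. ]), array([1.1, 1.1])]
```

The views agree: tins at (454,-20.3), (454,-122.5) and (454,-223) yawed +3.7°, with tops at z of 29–32. I descend on the right one.

```bash

python3 -m inch '[{"tx":-0.14,"ty":-0.02,"tz":1,"spin":-0.0103,"jaw":-0.59},{"tx":0,"ty":0,"tz":1,"spin":0,"jaw":-0.59},{"tx":0,"ty":0,"tz":1,"spin":0,"jaw":-0.59},{"tx":0,"ty":0,"tz":1,"spin":0,"jaw":-0.59},{"tx":0,"ty":0,"tz":1,"spin":0,"jaw":-0.59}]'
python3 -m inch '[{"tx":0,"ty":0,"tz":0.5,"spin":0,"jaw":-0.59},{"tx":0,"ty":0,"tz":0.5,"spin":0,"jaw":-0.59},{"tx":0,"ty":0,"tz":0.2,"spin":0,"jaw":-0.59},{"tx":0,"ty":0,"tz":0,"spin":0,"jaw":-0.59}]'
python3 - <<'E'
from h import *
S={n:imaging.snapshot(n) for n in("side","scene")}
cv2.imwrite("pics/g.png",np.hstack([cv2.resize(S["side"]["pixels"][150:240,220:310,::-1],(390,390),interpolation=2),cv2.resize(S["scene"]["pixels"][150:250,250:350,::-1],(390,390),interpolation=2)]))
E
```

```text
time_s: 8.12
eef_pos: [453.7, -222.6, 51.5]
eef_rot: [0.999, 0.032, -0.0, -0.0]
ft_force: [0.7, 0.5, -0.0]
width: 67.9
grip_force: 0.0
time_s: 8.62
eef_pos: [453.7, -222.6, 16.8]
eef_rot: [0.999, 0.032, 0.0, 0.0]
ft_force: [-0.8, -0.5, 0.1]
width: 67.9
grip_force: 0.0
```

View pics/g.png

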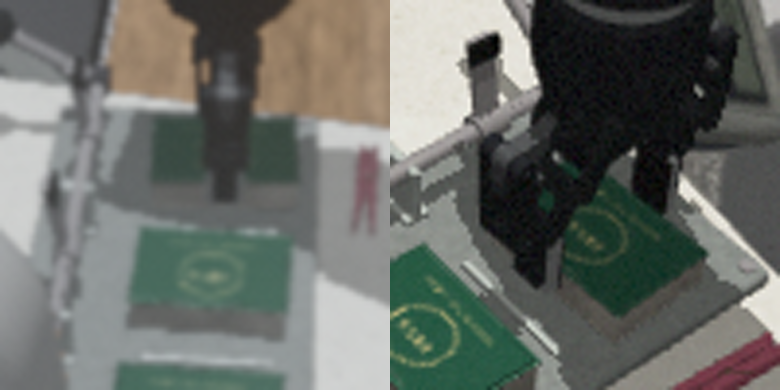

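The fingers straddle the tin, with the near fingertip at side (225,200) beside its lower edge. I go a little lower, watching the force.

```bash

for i in 1 2 3; do python3 -m inch '[{"tx":0,"ty":0,"tz":0.1,"spin":0,"jaw":-0.59},{"tx":0,"ty":0,"tz":0,"spin":0,"jaw":-0.59}]' | egrep "pos|force"; done
```

```text
eef_pos: [453.7, -222.6, 13.9]
ft_force: [-0.0, 0.3, -0.2]
grip_force: 0.0
eef_pos: [453.5, -222.5, 10.6]
ft_force: [-0.0, 0.1, 0.6]
grip_force: 0.0
eef_pos: [453.5, -222.4, 7.5]
ft_force: [-0.1, -0.9, 0.6]
grip_force: 0.0
```

```bash

python3 -m inch '[{"tx":0,"ty":0,"tz":0,"spin":0,"jaw":1},{"tx":0,"ty":0,"tz":0,"spin":0,"jaw":1},{"tx":0,"ty":0,"tz":0,"spin":0,"jaw":1},{"tx":0,"ty":0,"tz":0,"spin":0,"jaw":1}]'
python3 -m inch '[{"tx":0,"ty":0,"tz":-0.1,"spin":0,"jaw":1},{"tx":0,"ty":0,"tz":-0.3,"spin":0,"jaw":1},{"tx":0,"ty":0,"tz":-0.5,"spin":0,"jaw":1},{"tx":0,"ty":0,"tz":-0.5,"spin":0,"jaw":1},{"tx":0,"ty":0,"tz":-0.2,"spin":0,"jaw":1}]'
for i in 1 2 3; do python3 -m inch '[{"tx":0,"ty":0,"tz":0,"spin":0,"jaw":1},{"tx":0,"ty":0,"tz":0,"spin":0,"jaw":1}]'; done
python3 -c "
from cell import monitor as m;s=m.read_state();print(s['tau'],s['wrist_torque'])"
```

```text
time_s: 9.98
eef_pos: [453.6, -222.5, 8.0]
eef_rot: [0.999, 0.032, 0.0, 0.0]
ft_force: [-0.5, 1.0, 5.5]
width: 58.0
grip_force: 64.7
time_s: 10.6
eef_pos: [454.2, -222.8, 57.4]
eef_rot: [0.999, 0.032, 0.001, 0.0]
ft_force: [-0.5, 0.1, -0.7]
width: 58.6
grip_force: 64.3
time_s: 10.85
eef_pos: [453.4, -222.5, 55.6]
eef_rot: [0.999, 0.032, -0.0, -0.0]
ft_force: [-0.8, -1.1, -0.3]
width: 58.9
grip_force: 64.3
time_s: 11.1
eef_pos: [453.4, -222.4, 55.4]
eef_rot: [0.999, 0.032, -0.0, -0.0]
ft_force: [0.0, -0.6, -0.8]
width: 58.1
grip_force: 64.3
time_s: 11.35
eef_pos: [453.6, -222.5, 55.7]
eef_rot: [0.999, 0.032, -0.0, -0.0]
ft_force: [0.0, -0.2, -0.4]
width: 58.3
grip_force: 64.3
[-4.75377499e-03 -5.52693307e+01 -1.25812758e+00 -1.50585526e+01
  8.21136113e-03  2.66226991e-03 -1.00295897e-04] [0.0087767  0.01718669 0.02150933]
```

```bash

for i in 1 2 3 4 5 6; do python3 -m inch '[{"tx":0,"ty":0,"tz":0,"spin":0,"jaw":1}]' | grep ft_; done; python3 tins.py
```

```text
ft_force: [0.1, -0.4, -1.9]
ft_force: [-0.5, -0.2, -1.7]
ft_force: [-0.1, -0.2, -1.4]
ft_force: [-0.5, -0.4, -1.0]
ft_force: [-0.1, 0.7, -1.2]
ft_force: [0.1, 0.6, -1.9]
scene [454.3 -20.3] [61.  88.2] 89.6
scene [ 453.9 -123.1] [61. 88.] 89.4
scene [ 473.5 -256.3] [69.8 64.3] 3.8
side [455.3 -18.1] [61.2 87.9] 89.7
side [ 454.6 -120.7] [61.9 88. ] 89.2
wrist [ 469.9 -214.8] [26.1 70.8] 3.6
wrist [ 473.3 -122.9] [60.8 48.8] 89.7
tri [array([471.2, -60.7, -34.7]), array([28.9, 28.9])]
tri [array([ 470.4, -181.8,  -18.6]), array([36.5, 36.5])]
list index out of range
```

The tin is up and reads about 1.2 N, so it is light. I set it back down gently.

```bash

python3 -m inch '[{"tx":0,"ty":0,"tz":0.5,"spin":0,"jaw":1},{"tx":0,"ty":0,"tz":0.5,"spin":0,"jaw":1},{"tx":0,"ty":0,"tz":0.3,"spin":0,"jaw":1},{"tx":0,"ty":0,"tz":0.2,"spin":0,"jaw":1},{"tx":0,"ty":0,"tz":0,"spin":0,"jaw":1}]' | egrep "pos|force"
for i in 1 2; do python3 -m inch '[{"tx":0,"ty":0,"tz":0.03,"spin":0,"jaw":1},{"tx":0,"ty":0,"tz":0,"spin":0,"jaw":1}]'| egrep "pos|force"; done
```

```text
eef_pos: [453.3, -222.4, 10.2]
ft_force: [-0.2, -0.3, -1.4]
grip_force: 64.3
eef_pos: [453.8, -222.6, 10.2]
ft_force: [0.7, -0.5, -0.8]
grip_force: 64.3
eef_pos: [453.6, -222.6, 9.1]
ft_force: [1.2, -0.2, -1.5]
grip_force: 64.3
```

```bash

for i in 1 2 3; do python3 -m inch '[{"tx":0,"ty":0,"tz":0.02,"spin":0,"jaw":1},{"tx":0,"ty":0,"tz":0,"spin":0,"jaw":1}]'| egrep "pos|ft"; done
```

```text
eef_pos: [453.6, -222.5, 8.4]
ft_force: [0.9, -1.0, -0.9]
eef_pos: [453.6, -222.5, 8.0]
ft_force: [-0.3, -0.3, 3.3]
eef_pos: [453.6, -222.6, 8.0]
ft_force: [-1.8, 1.4, 11.5]
```

```bash

python3 -m inch '[{"tx":0,"ty":0,"tz":-0.02,"spin":0,"jaw":0},{"tx":0,"ty":0,"tz":0,"spin":0,"jaw":-0.59},{"tx":0,"ty":0,"tz":0,"spin":0,"jaw":-0.59},{"tx":0,"ty":0,"tz":0,"spin":0,"jaw":-0.59}]'
python3 -m inch '[{"tx":0,"ty":0,"tz":-0.3,"spin":0,"jaw":-0.59},{"tx":0,"ty":0,"tz":-1,"spin":0,"jaw":-0.59},{"tx":0,"ty":0,"tz":-1,"spin":0.0117,"jaw":-0.59},{"tx":0,"ty":-1,"tz":0,"spin":0,"jaw":-0.59},{"tx":0,"ty":-1,"tz":0,"spin":0,"jaw":-0.59}]' 
python3 -m inch '[{"tx":0,"ty":-1,"tz":0,"spin":0,"jaw":-0.59},{"tx":0,"ty":-0.34,"tz":0,"spin":0,"jaw":-0.59},{"tx":0,"ty":0,"tz":0,"spin":0,"jaw":-0.59},{"tx":0,"ty":0,"tz":0,"spin":0,"jaw":-0.59}]'
```

```text
time_s: 14.62
eef_pos: [453.6, -222.5, 7.7]
eef_rot: [0.999, 0.032, -0.0, -0.0]
ft_force: [0.4, -0.1, -0.3]
width: 67.6
grip_force: 0.0
time_s: 15.25
eef_pos: [454.4, -162.2, 77.9]
eef_rot: [1.0, -0.005, 0.001, 0.0]
ft_force: [0.3, 1.1, 0.3]
width: 67.6
grip_force: 0.0
time_s: 15.75
eef_pos: [454.5, -123.6, 76.9]
eef_rot: [1.0, -0.005, 0.0, 0.0]
ft_force: [0.6, -0.4, -0.0]
width: 68.1
grip_force: 0.0
```

```bash

python3 -m inch '[{"tx":0,"ty":-0.03,"tz":0.8,"spin":0,"jaw":-0.59},{"tx":0,"ty":0,"tz":0.8,"spin":0,"jaw":-0.59},{"tx":0,"ty":0,"tz":0.4,"spin":0,"jaw":-0.59},{"tx":0,"ty":0,"tz":0.22,"spin":0,"jaw":-0.59},{"tx":0,"ty":0,"tz":0,"spin":0,"jaw":-0.59}]'
```

```text
time_s: 16.38
eef_pos: [454.5, -121.7, 10.1]
eef_rot: [1.0, -0.005, -0.0, 0.0]
ft_force: [-0.7, 1.0, -0.2]
width: 67.8
grip_force: 0.0
```

```bash

python3 -m inch '[{"tx":0,"ty":0,"tz":0,"spin":0,"jaw":1},{"tx":0,"ty":0,"tz":0,"spin":0,"jaw":1},{"tx":0,"ty":0,"tz":0,"spin":0,"jaw":1},{"tx":0,"ty":0,"tz":0,"spin":0,"jaw":1}]'
python3 -m inch '[{"tx":0,"ty":0,"tz":-0.1,"spin":0,"jaw":1},{"tx":0,"ty":0,"tz":-0.3,"spin":0,"jaw":1},{"tx":0,"ty":0,"tz":-0.5,"spin":0,"jaw":1},{"tx":0,"ty":0,"tz":-0.5,"spin":0,"jaw":1},{"tx":0,"ty":0,"tz":-0.2,"spin":0,"jaw":1}]'
python3 -m inch '[{"tx":0,"ty":0,"tz":0,"spin":0,"jaw":1},{"tx":0,"ty":0,"tz":0,"spin":0,"jaw":1},{"tx":0,"ty":0,"tz":0,"spin":0,"jaw":1}]'
for i in 1 2 3 4 5 6; do python3 -m inch '[{"tx":0,"ty":0,"tz":0,"spin":0,"jaw":1}]' | grep ft_; done
```

```text
time_s: 16.88
eef_pos: [454.8, -121.9, 11.0]
eef_rot: [1.0, -0.005, 0.001, 0.0]
ft_force: [-1.9, -1.5, 6.3]
width: 58.0
grip_force: 65.9
time_s: 17.5
eef_pos: [454.7, -121.4, 59.1]
eef_rot: [1.0, -0.004, 0.0, 0.0]
ft_force: [0.6, 0.4, -6.7]
width: 58.2
grip_force: 66.0
time_s: 17.88
eef_pos: [454.1, -121.3, 57.7]
eef_rot: [1.0, -0.004, -0.0, -0.0]
ft_force: [-0.1, -0.5, -6.2]
width: 58.1
grip_force: 66.0
ft_force: [0.6, 0.3, -6.2]
ft_force: [-0.3, 0.9, -6.3]
ft_force: [0.2, 0.8, -5.7]
ft_force: [-0.1, -0.2, -7.5]
ft_force: [0.2, -0.7, -5.7]
ft_force: [0.3, 0.0, -6.1]
```

This one reads about 6.2 N, so roughly 0.63 kg. I set it down and feel the third as asked.

```bash

python3 -m inch '[{"tx":0,"ty":0,"tz":0.5,"spin":0,"jaw":1},{"tx":0,"ty":0,"tz":0.5,"spin":0,"jaw":1},{"tx":0,"ty":0,"tz":0.3,"spin":0,"jaw":1},{"tx":0,"ty":0,"tz":0.2,"spin":0,"jaw":1},{"tx":0,"ty":0,"tz":0,"spin":0,"jaw":1}]' | egrep "pos|ft"
for i in 1 2 3; do python3 -m inch '[{"tx":0,"ty":0,"tz":0.02,"spin":0,"jaw":1},{"tx":0,"ty":0,"tz":0,"spin":0,"jaw":1}]'| egrep "pos|ft"; done
```

```text
eef_pos: [454.4, -121.4, 13.0]
ft_force: [-0.8, 0.4, -6.0]
eef_pos: [454.7, -121.5, 12.9]
ft_force: [-0.1, -0.9, -6.8]
eef_pos: [454.5, -121.4, 12.1]
ft_force: [-0.8, -0.0, -6.3]
eef_pos: [454.5, -121.5, 11.3]
ft_force: [-0.7, -0.3, -6.0]
```

```bash

for i in 1 2; do python3 -m inch '[{"tx":0,"ty":0,"tz":0.02,"spin":0,"jaw":1},{"tx":0,"ty":0,"tz":0,"spin":0,"jaw":1}]'| egrep "pos|ft"; done
```

```text
eef_pos: [454.5, -121.4, 11.0]
ft_force: [-0.8, 0.5, -0.9]
eef_pos: [454.5, -121.5, 11.0]
ft_force: [-3.1, 1.6, 8.8]
```

```bash

python3 -m inch '[{"tx":0,"ty":0,"tz":-0.02,"spin":0,"jaw":0},{"tx":0,"ty":0,"tz":0,"spin":0,"jaw":-0.59},{"tx":0,"ty":0,"tz":0,"spin":0,"jaw":-0.59},{"tx":0,"ty":0,"tz":0,"spin":0,"jaw":-0.59}]' | egrep "pos|ft|wid"
python3 -m inch '[{"tx":0,"ty":0,"tz":-0.3,"spin":0,"jaw":-0.59},{"tx":0,"ty":0,"tz":-1,"spin":0,"jaw":-0.59},{"tx":0,"ty":0,"tz":-1,"spin":0,"jaw":-0.59},{"tx":0,"ty":-1,"tz":0,"spin":0,"jaw":-0.59},{"tx":0,"ty":-1,"tz":0,"spin":0,"jaw":-0.59}]' | egrep "pos|ft|wid"
python3 -m inch '[{"tx":0,"ty":-1,"tz":0,"spin":0,"jaw":-0.59},{"tx":0,"ty":-0.38,"tz":0,"spin":0,"jaw":-0.59},{"tx":0,"ty":0,"tz":0,"spin":0,"jaw":-0.59},{"tx":0,"ty":0,"tz":0,"spin":0,"jaw":-0.59}]'
```

```text
eef_pos: [454.7, -121.5, 10.8]
ft_force: [-0.2, -0.7, 0.6]
width: 67.9
eef_pos: [455.4, -61.1, 80.9]
ft_force: [0.3, 0.0, -0.7]
width: 68.1
time_s: 22.12
eef_pos: [455.4, -21.3, 79.9]
eef_rot: [1.0, -0.005, -0.0, 0.0]
ft_force: [-1.0, 0.4, -1.0]
width: 67.6
grip_force: 0.0
```

```bash

python3 -m inch '[{"tx":-0.03,"ty":-0.03,"tz":0.8,"spin":0,"jaw":-0.59},{"tx":0,"ty":0,"tz":0.8,"spin":0,"jaw":-0.59},{"tx":0,"ty":0,"tz":0.4,"spin":0,"jaw":-0.59},{"tx":0,"ty":0,"tz":0.28,"spin":0,"jaw":-0.59},{"tx":0,"ty":0,"tz":0,"spin":0,"jaw":-0.59}]'
python3 -m inch '[{"tx":0,"ty":0,"tz":0,"spin":0,"jaw":1},{"tx":0,"ty":0,"tz":0,"spin":0,"jaw":1},{"tx":0,"ty":0,"tz":0,"spin":0,"jaw":1},{"tx":0,"ty":0,"tz":0,"spin":0,"jaw":1}]'
python3 -m inch '[{"tx":0,"ty":0,"tz":-0.1,"spin":0,"jaw":1},{"tx":0,"ty":0,"tz":-0.3,"spin":0,"jaw":1},{"tx":0,"ty":0,"tz":-0.5,"spin":0,"jaw":1},{"tx":0,"ty":0,"tz":-0.5,"spin":0,"jaw":1},{"tx":0,"ty":0,"tz":-0.2,"spin":0,"jaw":1}]'
python3 -m inch '[{"tx":0,"ty":0,"tz":0,"spin":0,"jaw":1},{"tx":0,"ty":0,"tz":0,"spin":0,"jaw":1},{"tx":0,"ty":0,"tz":0,"spin":0,"jaw":1}]'
for i in 1 2 3 4 5 6; do python3 -m inch '[{"tx":0,"ty":0,"tz":0,"spin":0,"jaw":1}]' | grep ft_; done
```

```text
time_s: 22.75
eef_pos: [454.4, -19.4, 11.2]
eef_rot: [1.0, -0.005, -0.0, 0.0]
ft_force: [-0.8, 1.0, 0.1]
width: 67.8
grip_force: 0.0
time_s: 23.25
eef_pos: [454.7, -19.2, 12.0]
eef_rot: [1.0, -0.004, 0.0, 0.0]
ft_force: [-1.9, -0.5, 7.4]
width: 57.9
grip_force: 65.4
time_s: 23.88
eef_pos: [454.9, -19.2, 60.4]
eef_rot: [1.0, -0.004, 0.001, -0.0]
ft_force: [0.8, -0.9, -2.9]
width: 57.9
grip_force: 64.7
time_s: 24.25
eef_pos: [454.2, -19.1, 58.9]
eef_rot: [1.0, -0.004, -0.0, -0.0]
ft_force: [-0.1, 0.2, -1.8]
width: 57.9
grip_force: 64.7
ft_force: [-0.9, -0.2, -2.4]
ft_force: [-0.4, -0.6, -1.9]
ft_force: [-0.2, 0.6, -2.3]
ft_force: [-0.1, 0.2, -3.0]
ft_force: [0.6, 0.8, -1.4]
ft_force: [0.3, -0.7, -2.3]
```

The left tin reads about 2.2 N, so the middle one is heaviest. I set this one down.

```bash

python3 -m inch '[{"tx":0,"ty":0,"tz":0.5,"spin":0,"jaw":1},{"tx":0,"ty":0,"tz":0.5,"spin":0,"jaw":1},{"tx":0,"ty":0,"tz":0.3,"spin":0,"jaw":1},{"tx":0,"ty":0,"tz":0.22,"spin":0,"jaw":1},{"tx":0,"ty":0,"tz":0,"spin":0,"jaw":1}]' | egrep "pos|ft"
for i in 1 2 3 4; do python3 -m inch '[{"tx":0,"ty":0,"tz":0.02,"spin":0,"jaw":1},{"tx":0,"ty":0,"tz":0,"spin":0,"jaw":1}]'| egrep "pos|ft"; done
```

```text
eef_pos: [454.3, -19.1, 13.5]
ft_force: [-0.1, -0.5, -4.1]
eef_pos: [454.7, -19.2, 13.5]
ft_force: [1.2, 0.7, -1.4]
eef_pos: [454.5, -19.2, 12.7]
ft_force: [0.6, 0.2, -2.7]
eef_pos: [454.5, -19.1, 12.1]
ft_force: [-0.9, 0.4, -0.5]
eef_pos: [454.5, -19.2, 12.0]
ft_force: [-3.1, 0.1, 9.2]
```

```bash

python3 -m inch '[{"tx":0,"ty":0,"tz":-0.02,"spin":0,"jaw":0},{"tx":0,"ty":0,"tz":0,"spin":0,"jaw":-0.59},{"tx":0,"ty":0,"tz":0,"spin":0,"jaw":-0.59},{"tx":0,"ty":0,"tz":0,"spin":0,"jaw":-0.59}]' | egrep "pos|ft|wid"
python3 -m inch '[{"tx":0,"ty":0,"tz":-0.3,"spin":0,"jaw":-0.59},{"tx":0,"ty":0,"tz":-1,"spin":0,"jaw":-0.59},{"tx":0,"ty":0,"tz":-1,"spin":0,"jaw":-0.59},{"tx":0,"ty":1,"tz":0,"spin":0,"jaw":-0.59},{"tx":0,"ty":1,"tz":0,"spin":0,"jaw":-0.59}]' | egrep "pos|ft|wid"
python3 -m inch '[{"tx":0,"ty":1,"tz":0,"spin":0,"jaw":-0.59},{"tx":0,"ty":0.41,"tz":0,"spin":0,"jaw":-0.59},{"tx":0,"ty":0,"tz":0,"spin":0,"jaw":-0.59},{"tx":0,"ty":0,"tz":0,"spin":0,"jaw":-0.59}]'
```

```text
eef_pos: [454.5, -19.1, 11.9]
ft_force: [-0.2, 0.1, 0.2]
width: 67.8
eef_pos: [454.4, -79.7, 82.2]
ft_force: [-0.0, -0.1, -0.7]
width: 67.9
time_s: 28.25
eef_pos: [453.7, -120.1, 81.1]
eef_rot: [1.0, -0.004, -0.0, -0.0]
ft_force: [-0.1, 0.6, 0.1]
width: 68.2
grip_force: 0.0
```

```bash

python3 -m inch '[{"tx":0.03,"ty":0.05,"tz":0.8,"spin":0,"jaw":-0.59},{"tx":0,"ty":0,"tz":0.8,"spin":0,"jaw":-0.59},{"tx":0,"ty":0,"tz":0.4,"spin":0,"jaw":-0.59},{"tx":0,"ty":0,"tz":0.32,"spin":0,"jaw":-0.59},{"tx":0,"ty":0,"tz":0,"spin":0,"jaw":-0.59}]'
python3 -m inch '[{"tx":0,"ty":0,"tz":0,"spin":0,"jaw":1},{"tx":0,"ty":0,"tz":0,"spin":0,"jaw":1},{"tx":0,"ty":0,"tz":0,"spin":0,"jaw":1},{"tx":0,"ty":0,"tz":0,"spin":0,"jaw":1}]'
python3 -m inch '[{"tx":0,"ty":0,"tz":-0.1,"spin":0,"jaw":1},{"tx":0,"ty":0,"tz":-0.3,"spin":0,"jaw":1},{"tx":0,"ty":0,"tz":-0.6,"spin":0,"jaw":1},{"tx":0,"ty":0,"tz":-0.7,"spin":0,"jaw":1},{"tx":0,"ty":0,"tz":-0.7,"spin":0,"jaw":1}]'
python3 -m inch '[{"tx":0,"ty":0,"tz":-0.7,"spin":0,"jaw":1},{"tx":0,"ty":0,"tz":-0.7,"spin":0,"jaw":1},{"tx":0,"ty":0,"tz":-0.7,"spin":0,"jaw":1},{"tx":0,"ty":0,"tz":-0.7,"spin":0,"jaw":1},{"tx":0,"ty":0,"tz":-0.7,"spin":0,"jaw":1}]'
python3 -m inch '[{"tx":0,"ty":0,"tz":-0.5,"spin":0,"jaw":1},{"tx":0,"ty":0,"tz":-0.2,"spin":0,"jaw":1},{"tx":0,"ty":0,"tz":0,"spin":0,"jaw":1},{"tx":0,"ty":0,"tz":0,"spin":0,"jaw":1},{"tx":0,"ty":0,"tz":0,"spin":0,"jaw":1}]'
python3 -m inch '[{"tx":0,"ty":0,"tz":0,"spin":0,"jaw":1},{"tx":0,"ty":0,"tz":0,"spin":0,"jaw":1},{"tx":0,"ty":0,"tz":0,"spin":0,"jaw":1},{"tx":0,"ty":0,"tz":0,"spin":0,"jaw":1}]'
python3 - <<'E'
from h import *
S={n:imaging.snapshot(n) for n in("side","scene")}
cv2.imwrite("pics/f.png",np.hstack([cv2.resize(S["side"]["pixels"][90:290,200:340,::-1],(385,550),interpolation=2),cv2.resize(S["scene"]["pixels"][60:330,150:350,::-1],(407,550),interpolation=2)]))
E
```

```text
time_s: 28.88
eef_pos: [454.4, -122.5, 11.1]
eef_rot: [1.0, -0.004, -0.0, -0.0]
ft_force: [-0.6, 0.1, 0.5]
width: 67.8
grip_force: 0.0
time_s: 29.38
eef_pos: [454.7, -122.6, 12.1]
eef_rot: [1.0, -0.004, 0.0, -0.0]
ft_force: [-1.5, 2.7, 5.8]
width: 58.3
grip_force: 66.3
time_s: 30.0
eef_pos: [454.0, -123.1, 84.2]
eef_rot: [1.0, -0.005, -0.0, -0.0]
ft_force: [0.5, -0.5, -5.9]
width: 57.6
grip_force: 66.1
time_s: 30.62
eef_pos: [453.6, -123.0, 189.2]
eef_rot: [1.0, -0.005, -0.0, -0.0]
ft_force: [1.3, -0.0, -6.5]
width: 57.8
grip_force: 66.1
time_s: 31.25
eef_pos: [454.1, -122.9, 208.8]
eef_rot: [1.0, -0.004, -0.001, -0.0]
ft_force: [0.4, 0.3, -6.1]
width: 58.0
grip_force: 66.2
time_s: 31.75
eef_pos: [454.5, -122.9, 209.4]
eef_rot: [1.0, -0.004, 0.0, -0.0]
ft_force: [-0.5, -0.4, -5.2]
width: 57.6
grip_force: 66.2
```

View pics/f.png

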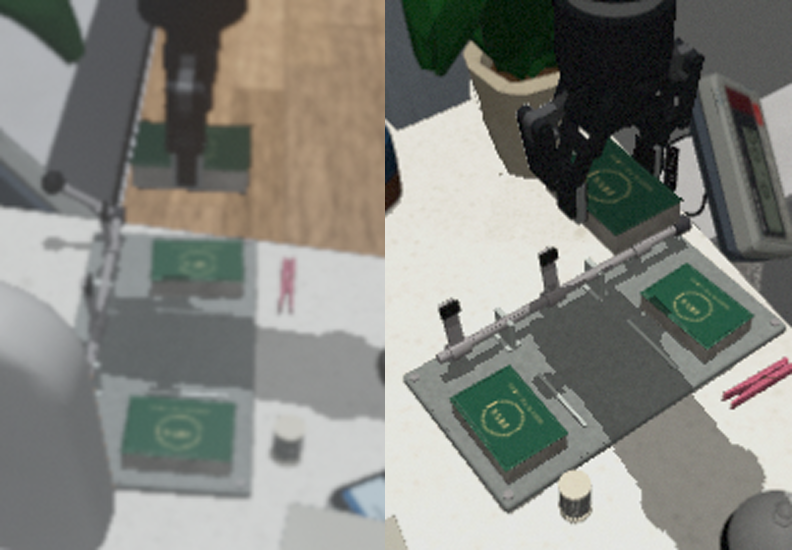

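The middle tin is held up level at scene crop (630,195). The other two lie flat in their bays at (505,425) and (695,310), the clamp is open, and the spool (575,495) and pegs (755,382) are untouched.

```bash
python3 -c "
from cell import job;print(job.hand_in())"
```

```text
the job is handed in; nothing more can be done
None
```

The job is handed in: the clamp is fully open, the two lighter tins (about 0.12 and 0.22 kg) are set back in their bays, and the arm is holding the heaviest, the middle one at about 0.63 kg, level roughly 20 cm above the counter; the spool and pegs were not disturbed.

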